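# Stack spacer, washer and bushing on the mixer spindle

## Task

The bench mixer is being put back together after cleaning: slip the three loose holed metal parts over its upright spindle, first the plain spacer sleeve, then the flat washer, and last the flanged bushing with its flange downward, so that each lies flat on the one below and the spacer lies flat on the mixer's deck. Let go of them all, and leave the solid disc, the bottle and the tip box where they are.

Things in the scene. Friction and masses are not known exactly. Their poses are not given: they have to be found in the camera images.
- spindle_foot (a point): Foot of the spindle: the point on its axis at the level of the mixer's flat deck, z up. The mixer is a fixed cream box 160 x 140 mm (x, y at yaw 0) with a grey round deck of 128 mm diameter on top, centred on the spindle; the deck is 55 mm above the bench, 2 mm proud of the box's top. The spindle is a fixed upright steel pin, 12 mm in diameter for 58 mm above the deck, then a cone to a 5 mm flat tip 68 mm above the deck. The mixer's place and yaw vary.
- spindle_tip (a point): Tip of the spindle, on its axis, 68 mm above spindle_foot.
- spacer_c (a point): Spacer sleeve: plain aluminium tube, outside diameter 44 mm, hole 28 mm through, 24 mm tall, about 58 g. The point is on its axis half-way up (12 mm above its underside), z along the axis. It stands upright on the bench.
- washer_c (a point): Washer: flat steel ring, outside diameter 54 mm, hole 28 mm through, 12 mm thick, about 157 g. The point is on its axis half-way up (6 mm above its underside), z along the axis. It lies flat on the bench.
- bushing_c (a point): Flanged bushing: aluminium, flange 54 mm in diameter and 6 mm thick at the bottom, above it a round barrel 40 mm in outside diameter and 16 mm tall; 22 mm tall overall, hole 28 mm through, about 55 g. The point is on its axis half-way up (11 mm above its underside), z along the axis towards the barrel end. It stands on the bench flange down, as it must go on.
- disc_c (a point): Bystander: solid steel disc without a hole, 54 mm in diameter, 12 mm thick. The point is its centre. It lies among the three holed parts.
- bottle_c (a point): Bystander: amber reagent bottle with a blue cap, 64 mm in diameter, 130 mm tall, upright. The point is half-way up.
- tipbox_c (a point): Bystander: blue pipette tip box with white tips, 85 x 120 mm, 58 mm tall over the tips. The point is 25 mm above its underside, in the middle.

How it is judged (in metres and radians):
On the way, in this order (a step that is already met when the one before it is completed fails the run):
1. The spacer lies flat on the mixer's deck, around the spindle (horizontal distance between spacer_c and spindle_foot below 0.0115 m and z of spacer_c in the frame of spindle_foot between 0.006 and 0.018 m and angle between the z axis of spacer_c and the z axis of spindle_foot, either way round below 0.17 rad), for 0.2 s.
2. The washer lies flat on the spacer, around the spindle (all of step 1 and horizontal distance between washer_c and spindle_foot below 0.0115 m and z of washer_c in the frame of spindle_foot between 0.024 and 0.036 m and angle between the z axis of washer_c and the z axis of spindle_foot, either way round below 0.17 rad), for 0.2 s.
At the end, for the whole second after the job is handed in: Spacer on the deck, washer on the spacer and bushing (flange down) on the washer, all around the spindle (axes within 11.5 mm of the spindle's axis, as the holes force), each within 6 mm of its seated height (centres 12, 30 and 47 mm above the deck), flat within about 10 degrees, and staying so (all of step 2 and horizontal distance between bushing_c and spindle_foot below 0.0115 m and z of bushing_c in the frame of spindle_foot between 0.041 and 0.053 m and angle between bushing_c's own z axis and vertical below 0.17 rad); the robot touches nothing.
It fails at once if The solid disc is moved more than 40 mm from its place (distance of disc_c from where it was at the start of the episode above 0.04 m).
It fails at once if The bottle is moved more than 40 mm from its place (distance of bottle_c from where it was at the start of the episode above 0.04 m).
It fails at once if The tip box is moved more than 40 mm from its place (distance of tipbox_c from where it was at the start of the episode above 0.04 m).
It also fails if it takes over 67 s, if anything falls off the work surface, if the arm or the gripper's body presses on something with over 40 N, if the wrist force passes 120 N, or if a joint passes its speed limit or range.

## Robot

A 6-joint arm with a two-finger parallel gripper is mounted at the origin on the work surface. World frame = base frame: x ahead of the robot, y to its left, z up, the work surface at z = 0. Lengths are in mm, angles in rad, forces in N, time in s.
With the tool pointing down it reaches from about 275 to 750 mm from the base axis. Payload 10.2 kg.
Tool frame: the origin (TCP) lies between the finger pads; the fingertips stand 11 mm ahead of it and the grasp point (between the pads) lies 8 mm behind it; z points along the fingers, y is the line along which they close (so a half turn about z gives the same grasp; the last joint's range is limited). The gripper opens to 85 mm and grips with 20 to 120 N. Pads are 22 mm wide; open, the fingers measure 114 mm over their backs; the gripper's body (76 mm by 85 mm) begins 54 mm behind the grasp point. The pads swing forward as they close: fully open they stand 13 mm farther back than shut.
Start: joints at [0.928, 0.313, 1.498, -0, 1.331, -0.223], TCP at [213.991, 479.415, 242.294] pointing down, gripper open.
Joint ranges: [-2.94, 2.94], [-0.97, 2.17], [0.19, 2.56], [-1.23, 4.37], [0.02, 3.11], [-2.88, 2.88]. Speed limits (rad/s): [2.39, 2.39, 3.01, 3.14, 3.14, 3.14].

## Interface

Orientations are given as a unit quaternion [w, x, y, z].
In Python, from rig import sense, eyes, finish_job gives the robot as it stands.
- The arm moves only by the shell command python3 -m jog 'ROWS' [FORCE]. ROWS is JSON, a list of rows, each a list of 7 numbers: the shift along the tool's x, y, z in m, then the turn, a rotation vector about the tool's x, y, z in rad, then the finger opening in m, from 0 to 0.0854. In form: [[dx, dy, dz, rx, ry, rz, gripper], ...]. A call has 1 to 5 rows; each row shifts and turns the commanded pose from where the row before left it, along the tool's axes as they then stand; what a row does not reach is not made up. A row lasts 1/10 s, in which the tool goes at most 50 mm and 8.59 degrees, less where a joint would pass 70% of its speed; a pose out of reach is approached as far as the arm can. A call is refused whole if a number of a shift passes 0.05 or a number of a turn 0.15, either way. A call with a gripper value outside its range is refused whole. The fingers move at their own pace and stop on an object; FORCE is the grip in N (left out, the last holds). Time passes only in rows, so rows that do not move let the fingers close. It gives the time, the measured TCP pose, the force, the opening and the grip force at its end, in the units of the state.
- sense(): the state, without advancing time (a new reading comes with each control period).
- eyes.capture(name): name is "side" or "top" or "wrist"; returns the picture (420x560x3 uint8, red, green, blue); there is no depth.
- eyes.calibration(name): a dict with "fx", "fy", "cx", "cy" (pixels), "dist" ([k1, k2, p1, p2, k3] as OpenCV has them; the pictures are not rectified), "cam_to_world" (4x4, takes a point from camera to world coordinates); the wrist camera has in their place "mount" (4x4, takes a point from camera to tool coordinates, whose origin is the TCP and whose axes are the flange's). Camera axes: x right, y down, z forward; pixel columns grow to the right and rows downward; lengths in mm; the calibration is good to about 2 mm. A picture is of the moment at which its call begins: read the wrist's pose just before it. calibration takes no time and is no camera call.
- finish_job(): hands the job in; it is judged then, once.
The state is a dict: "time_s": time; "joints": joint angles; "dq": joint speeds; "tau": joint torques, N m; "eef_pos": TCP position; "ee_rot": TCP orientation; "force": force on the tool from outside, world axes, zero at the start; "wrist_torque": the same for the moment, N m; "grip_width": opening from 0.0 (shut) to 1.0 (fully open); "grip_force": force on a finger pad.
Only numpy, scipy, OpenCV 4.12 (cv2) and the standard library are available. Lean on these libraries where they do the work, as an engineer would, in place of code of your own. Each camera call takes 0.05 s, during which the arm holds its last target. There are 200 camera calls.

## Working session

There is one attempt and no reset: what is moved stays moved. The work goes in short steps, Python scripts to look and compute and a shell command to move; the robot and the scene stay as the last step left them, time stands still between calls to the robot, and variables do not carry over. Pictures are saved under pics/ and viewed, at most 13 in all, crops included, and the job is handed in when it is done.

```bash
mkdir -p pics; ls; cat > h.py <<'E'
import numpy as np,cv2
from rig import sense,eyes,finish_job
from scipy.spatial.transform import Rotation as R
def T(s=None):
    s=s or sense(); M=np.eye(4); q=s["ee_rot"]; M[:3,:3]=R.from_quat([q[1],q[2],q[3],q[0]]).as_matrix()
    M[:3,3]=np.array(s["eef_pos"])*1.0; return M
def cam(name):
    c=eyes.calibration(name); K=np.array([[c["fx"],0,c["cx"]],[0,c["fy"],c["cy"]],[0,0,1]])
    P=np.array(c["cam_to_world"]) if "cam_to_world" in c else T()@np.array(c["mount"])
    return K,np.array(c["dist"]),P
def px2plane(cm,uv,z):
    K,d,P=cm; n=cv2.undistortPoints(np.array(uv,float).reshape(-1,1,2),K,d).reshape(-1,2)
    r=np.c_[n,np.ones(len(n))]@P[:3,:3].T; o=P[:3,3]
    return o+r*((z-o[2])/r[:,2])[:,None]
def proj(cm,p):
    K,d,P=cm; W=np.linalg.inv(P)
    return cv2.projectPoints(np.array(p,float).reshape(-1,3),cv2.Rodrigues(W[:3,:3])[0],W[:3,3],K,d)[0].reshape(-1,2)
E
python3 - <<'E'
from h import *
s=sense();print(s)
for n in["top","side","wrist"]:
    cm=cam(n);print(n,cm[2].round(2).tolist(),cm[0][0,0])
    cv2.imwrite(f"pics/{n}0.png",eyes.capture(n)[:,:,::-1])
E
```

```text
pics
{'time_s': 0.0, 'joints': array([ 9.27638700e-01,  3.13414656e-01,  1.49844847e+00,  3.94415789e-06,
        1.33098824e+00, -2.23416725e-01]), 'dq': array([ 1.33113827e-03,  1.60972817e-03, -4.09795380e-04,  7.85503914e-05,
       -3.80563243e-04,  4.40105208e-04]), 'tau': array([-2.41716014e-03, -4.12272227e+01, -2.59735876e+01, -3.80715319e-04,
        4.29184962e-03,  7.31015717e-06]), 'eef_pos': array([213.8171938 , 479.21740933, 241.74886483]), 'ee_rot': array([-2.65977707e-04,  2.08333613e-01,  9.78057621e-01, -5.70393714e-04]), 'force': array([-0.77618298, -0.17979211, -0.31532937]), 'wrist_torque': array([-0.00433448,  0.02110444,  0.0251036 ]), 'grip_force': 0.0, 'grip_width': 1.0002965693809251}
top [[-0.02, -1.0, 0.07, 536.6], [-1.0, 0.01, -0.03, 46.65], [0.03, -0.07, -1.0, 1057.98], [0.0, 0.0, 0.0, 1.0]] 420.97028546017634
side [[-0.96, -0.14, 0.24, 418.2], [-0.27, 0.5, -0.82, 651.61], [-0.01, -0.85, -0.52, 515.6], [0.0, 0.0, 0.0, 1.0]] 422.4809631085472
wrist [[0.41, 0.87, 0.27, 142.95], [0.91, -0.39, -0.12, 511.18], [-0.0, 0.3, -0.95, 373.56], [0.0, 0.0, 0.0, 1.0]] 361.8569651936455
```

View pics/top0.png

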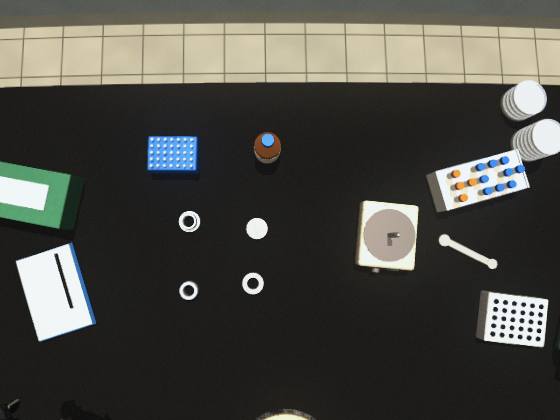

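View pics/side0.png

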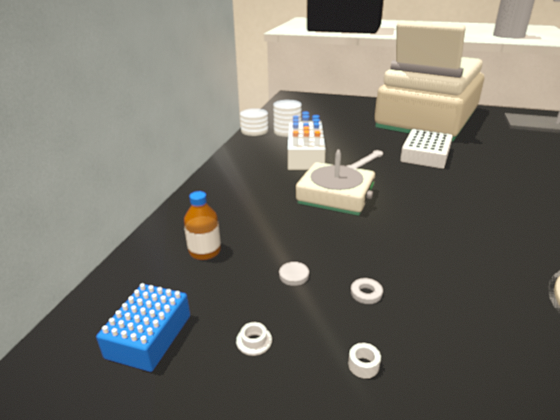

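The top view shows the bushing at (189,221), disc (257,228), washer (253,283), spacer (189,290), and the mixer deck at about (390,235) with its spindle. The side view confirms this: bushing (254,338), spacer (365,360), washer (367,290), disc (294,273), spindle tip (338,152). The bottle and tip box are off to the side.

```bash
python3 - <<'E'
from h import *
t=cv2.imread("pics/top0.png");s=cv2.imread("pics/side0.png")
ct,cs=cam("top"),cam("side")
g=t.max(2)
def blobs(img,thr,box):
    x0,y0,x1,y1=box; m=np.zeros(img.shape[:2],np.uint8); m[y0:y1,x0:x1]=(img.max(2)[y0:y1,x0:x1]>thr)*255
    return cv2.findContours(m,cv2.RETR_CCOMP,cv2.CHAIN_APPROX_NONE)[0:2]
for nm,img,cm,bx in[("top",t,ct,{"bush":((165,200,215,245),22),"disc":((240,210,275,245),12),"wash":((235,265,272,300),12),"spac":((170,272,210,308),24)}),
  ("side",s,cs,{"bush":((230,315,280,360),22),"disc":((272,258,315,290),12),"wash":((345,272,390,308),12),"spac":((340,335,390,380),24)})]:
    for k,(b,z) in bx.items():
        for thr in(70,):
            C,H=blobs(img,thr,b)
            for c,h in zip(C,H[0]):
                if len(c)<15: continue
                (u,v),ax,an=cv2.fitEllipse(c)
                print(nm,k,"hole" if h[3]>=0 else "out",(round(u,1),round(v,1)),np.round(ax,1),"top-plane",px2plane(cm,[(u,v)],z)[0].round(1),"z0",px2plane(cm,[(u,v)],0)[0].round(1))
# deck
b=t[195:275,350:425].astype(int); mx=b.max(2)
m=((mx>70)&(mx<160)).astype(np.uint8)*255
m=cv2.morphologyEx(m,cv2.MORPH_OPEN,np.ones((3,3)))
c=max(cv2.findContours(m,cv2.RETR_EXTERNAL,cv2.CHAIN_APPROX_NONE)[0],key=cv2.contourArea)
(u,v),ax,an=cv2.fitEllipse(cv2.convexHull(c)); print("deck",u+350,v+195,ax,px2plane(ct,[(u+350,v+195)],55)[0].round(1))
cv2.imwrite("pics/z1.png",np.hstack([cv2.resize(t[195:275,350:430],(400,400),interpolation=0),cv2.resize(s[140:220,290:370],(400,400),interpolation=0)]))
cv2.imwrite("pics/z2.png",np.hstack([cv2.resize(t[195:310,165:280],(400,400),interpolation=0),cv2.resize(s[260:390,240:370],(400,400),interpolation=0)]))
E
```

```text
top bush out (188.9, 221.0) [20.7 21.2] top-plane [588.8 225.1  22. ] z0 [589.9 228.9   0. ]
top bush hole (188.4, 220.9) [10.8 11.8] top-plane [589.1 226.4  22. ] z0 [590.2 230.2   0. ]
top disc out (256.5, 228.1) [20.8 21.5] top-plane [569.2  59.6  12. ] z0 [569.5  59.8   0. ]
top wash out (252.5, 283.0) [21.2 21.7] top-plane [434.2  71.5  12. ] z0 [433.   71.8   0. ]
top wash hole (252.4, 282.7) [11.3 11.5] top-plane [434.9  71.5  12. ] z0 [433.7  71.8   0. ]
top spac out (188.2, 290.0) [17.9 19.1] top-plane [421.2 227.3  24. ] z0 [418.5 231.4   0. ]
top spac hole (188.5, 290.0) [10.4 11.1] top-plane [421.2 226.6  24. ] z0 [418.6 230.7   0. ]
side bush out (253.4, 338.7) [34.5 36.6] top-plane [584.3 240.9  22. ] z0 [591.7 222.6   0. ]
side bush hole (253.3, 336.5) [3.2 9. ] top-plane [586.  236.8  22. ] z0 [593.4 218.4   0. ]
side disc out (292.6, 273.0) [26.6 41.9] top-plane [569.3  65.8  12. ] z0 [572.9  51.8   0. ]
side wash out (366.2, 290.4) [27.  33.7] top-plane [433.4  77.8  12. ] z0 [433.8  64.1   0. ]
side wash hole (366.4, 290.4) [ 4.4 11.2] top-plane [433.1  77.5  12. ] z0 [433.5  63.9   0. ]
side spac out (341.6, 356.0) [3.5 4.3] top-plane [451.5 239.1  24. ] z0 [453.2 219.    0. ]
side spac out (363.9, 359.9) [34.1 36.9] top-plane [420.1 237.7  24. ] z0 [420.1 217.5   0. ]
side spac hole (364.1, 359.9) [3.7 9.9] top-plane [419.8 237.6  24. ] z0 [419.9 217.4   0. ]
deck 390.2908248901367 238.0821990966797 (10.8995943069458, 16.0488338470459) [ 538.4 -262.7   55. ]
```

View pics/z1.png

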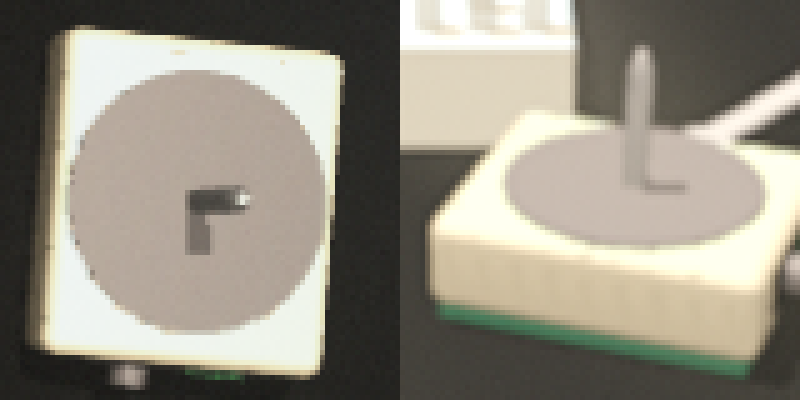

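View pics/z2.png

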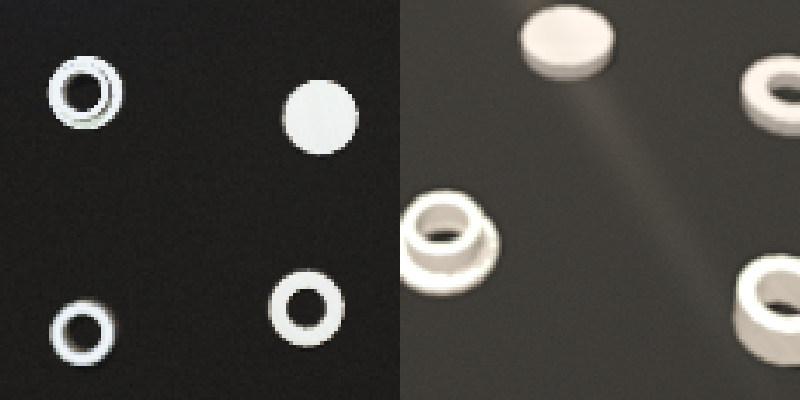

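```bash
python3 - <<'E'
from h import *
ct,cs=cam("top"),cam("side")
print(px2plane(ct,[(389.6,235.2)],55),px2plane(ct,[(398.2,234.8)],123),px2plane(cs,[(338.0,150.5)],123),px2plane(cs,[(290+127/5*1.0+0,177)],55))
E
python3 -m jog '[[0,0,0,0,0,-0.14,0.0854],[0,0,0,0,0,-0.14,0.0854],[0,0,0,0,0,-0.14,0.0854]]'
python3 -m jog '[[-0.02,-0.025,0.005,0,0,0,0.0854],[-0.02,-0.025,0.005,0,0,0,0.0854],[-0.02,-0.025,0.005,0,0,0,0.0854],[-0.02,-0.025,0.005,0,0,0,0.0854],[-0.02,-0.025,0.005,0,0,0,0.0854]]'
python3 -m jog '[[-0.02,-0.025,0.005,0,0,0,0.0854],[-0.02,-0.025,0.005,0,0,0,0.0854],[-0.02,-0.025,0.005,0,0,0,0.0854],[-0.02,-0.025,0.005,0,0,0,0.0854],[-0.0,-0.025,0.005,0,0,0,0.0854]]'
python3 -m jog '[[0,0,0,0,0,0,0.0854],[0,0,0,0,0,0,0.0854]]'
python3 - <<'E'
from h import *
cm=cam("wrist");im=eyes.capture("wrist");cv2.imwrite("pics/w1.png",im[:,:,::-1]);np.save("w1.npy",cm[2])
print(cm[2][:3,3],proj(cm,[[421,229,24],[434,71,12],[589,228,22]]))
E
```

```text
[[ 545.32813039 -261.23548392   55.        ]] [[ 545.26331865 -260.13033241  123.        ]] [[ 545.67691574 -258.45037904  123.        ]] [[ 593.92833422 -243.96622719   55.        ]]
time_s: 0.45
eef_pos: [213.9, 479.3, 242.0]
ee_rot: [-0.0, -0.003, 1.0, -0.0]
force: [-0.5, -0.2, 0.2]
grip_width: 1.0
grip_force: 0.0
time_s: 0.95
eef_pos: [314.6, 353.3, 217.0]
ee_rot: [-0.0, -0.0, 1.0, -0.0]
force: [1.7, -0.4, 0.2]
grip_width: 0.997
grip_force: 0.0
time_s: 1.45
eef_pos: [395.6, 228.1, 191.9]
ee_rot: [0.0, 0.0, 1.0, -0.0]
force: [-0.2, -0.3, -0.3]
grip_width: 1.004
grip_force: 0.0
time_s: 1.65
eef_pos: [394.1, 229.4, 192.3]
ee_rot: [-0.0, 0.0, 1.0, 0.0]
force: [0.2, 1.4, -1.2]
grip_width: 1.001
grip_force: 0.0
[316.42884875 230.06599791 324.0728951 ] [[280.70811889 225.36761057]
 [110.24516582 234.60793863]
 [280.20776557 378.96058395]]
```

View pics/w1.png

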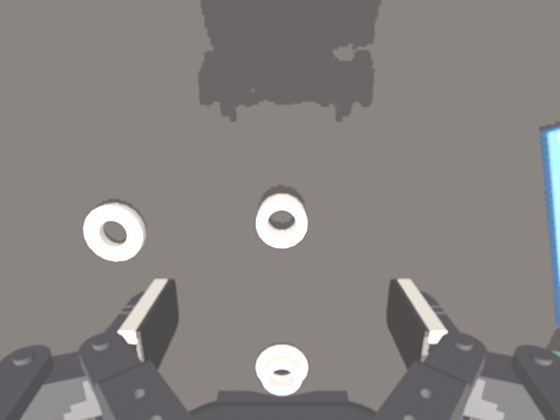

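Wrist view: spacer at (282,221), washer at (115,232), bushing at (282,370, barrel toward the bottom of the image). All are within a few pixels of the predictions. Next I refine them from their outlines.

```bash
python3 - <<'E'
from h import *
im=cv2.imread("pics/w1.png");K,d,_=cam("wrist");cm=(K,d,np.load("w1.npy"))
for k,b,r,z in[("spac",(240,180,325,260),22,24),("wash",(70,190,160,275),27,12),("bush",(240,338,325,400),27,6)]:
    x0,y0,x1,y1=b; m=np.zeros(im.shape[:2],np.uint8); m[y0:y1,x0:x1]=(im[y0:y1,x0:x1].min(2)>165)*255
    c=max(cv2.findContours(m,cv2.RETR_EXTERNAL,cv2.CHAIN_APPROX_NONE)[0],key=cv2.contourArea).reshape(-1,2)
    lo,hi,l,rr=c[:,1].min(),c[:,1].max()+1,c[:,0].min(),c[:,0].max()+1
    u=(l+rr)/2; ztop=22 if k=="bush" else z
    A=px2plane(cm,[(u,lo)],0)[0]; B=px2plane(cm,[(u,hi)],ztop)[0]
    L=px2plane(cm,[(l,(lo+hi)/2)],z)[0];Q=px2plane(cm,[(rr,(lo+hi)/2)],z)[0]
    rb=20 if k=="bush" else r
    print(k,lo,hi,l,rr,"x from near",A[0]+r,"far",B[0]-rb,"y l",L[1]+r,"r",Q[1]-r,"mid",(L[1]+Q[1])/2)
E
```

```text
spac 194 249 256 308 x from near 420.732314658568 far 421.43149178674315 y l 229.39399965535733 r 230.89023413562788 mid 230.14211689549262
wash 203 262 83 146 x from near 433.9760401893197 far 434.76487207679264 y l 72.66765160121989 r 77.6889461323648 mid 75.17829886679235
bush 344 396 255 309 x from near 589.8450513003734 far 591.181973504144 y l 227.89356535109533 r 231.81724982819122 mid 229.85540758964328
```

```bash

python3 -m jog '[[-0.0135,0,0.03,0,0,0,0.065],[-0.0135,0.001,0.03,0,0,0,0.065],[0,0,0.03,0,0,0,0.065],[0,0,0.03,0,0,0,0.065],[0,0,0.03,0,0,0,0.065]]'
python3 -m jog '[[0,0,0.015,0,0,0,0.065],[0,0,0.01,0,0,0,0.065],[0,0,0,0,0,0,0.065]]' | head -2
python3 -m jog '[[0,0,0,0,0,0,0.03],[0,0,0,0,0,0,0.03],[0,0,0,0,0,0,0.03],[0,0,0,0,0,0,0.03],[0,0,0,0,0,0,0.03]]' 40
python3 -m jog '[[0,0,0,0,0,0,0.03],[0,0,-0.03,0,0,0,0.03],[0,0,-0.03,0,0,0,0.03],[0,0,-0.03,0,0,0,0.03],[0,0,-0.03,0,0,0,0.03]]'
python3 - <<'E'
from h import *
im=eyes.capture("wrist");cv2.imwrite("pics/w2.png",im[:,:,::-1])
E
```

```text
time_s: 2.2
eef_pos: [420.9, 231.5, 41.3]
ee_rot: [0.0, -0.001, 1.0, 0.0]
force: [-0.7, -0.1, -0.1]
grip_width: 0.763
grip_force: 0.0
time_s: 2.5
eef_pos: [420.6, 231.0, 16.6]
time_s: 3.0
eef_pos: [421.6, 230.8, 18.6]
ee_rot: [0.001, -0.0, 1.0, 0.0]
force: [-2.1, 1.3, 5.7]
grip_width: 0.505
grip_force: 40.2
time_s: 3.5
eef_pos: [421.1, 230.5, 139.4]
ee_rot: [0.001, -0.0, 1.0, 0.0]
force: [0.6, 0.3, -0.4]
grip_width: 0.498
grip_force: 41.0
```

View pics/w2.png

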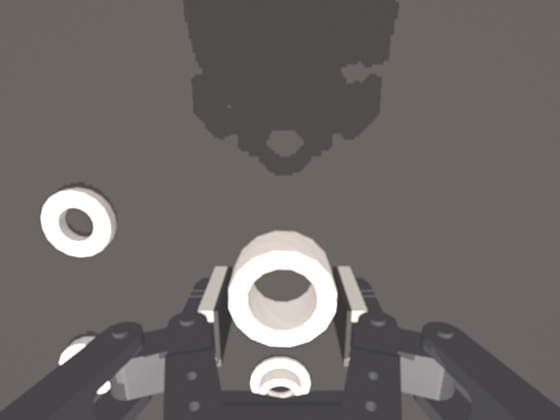

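The wrist picture shows the spacer held between the pads at (283,290). Now I carry it above the spindle.

```bash

python3 -m jog '[[-0.009,-0.03,-0.015,0,0,0,0.03],[-0.009,-0.035,-0.015,0,0,0,0.03],[-0.009,-0.035,0,0,0,0,0.03],[-0.009,-0.035,0,0,0,0,0.03],[-0.009,-0.035,0,0,0,0,0.03]]' |head -2
python3 -m jog '[[-0.009,-0.035,0,0,0,0,0.03],[-0.009,-0.035,0,0,0,0,0.03],[-0.009,-0.035,0,0,0,0,0.03],[-0.009,-0.035,0,0,0,0,0.03],[-0.009,-0.035,0,0,0,0,0.03]]' |head -2
python3 -m jog '[[-0.009,-0.035,0,0,0,0,0.03],[-0.009,-0.035,0,0,0,0,0.03],[-0.009,-0.035,0,0,0,0,0.03],[-0.007,-0.02,0,0,0,0,0.03],[0,0,0,0,0,0,0.03]]'
python3 - <<'E'
from h import *
print(T()[:3,3])
cm=cam("wrist");im=eyes.capture("wrist");cv2.imwrite("pics/w3.png",im[:,:,::-1]);np.save("w3.npy",cm[2])
print(proj(cm,[[545.4,-260,123],[545.4,-260,55]]))
E
```

```text
time_s: 4.05
eef_pos: [466.4, 59.1, 168.0]
time_s: 4.55
eef_pos: [511.4, -116.0, 168.0]
time_s: 5.05
eef_pos: [545.4, -241.8, 167.4]
ee_rot: [0.0, 0.001, 1.0, -0.0]
force: [0.4, 0.5, -0.4]
grip_width: 0.496
grip_force: 41.0
[ 545.36300656 -241.83003025  167.38815846]
[[246.51624797 254.46260376]
 [255.51650581 215.39910844]]
```

View pics/w3.png

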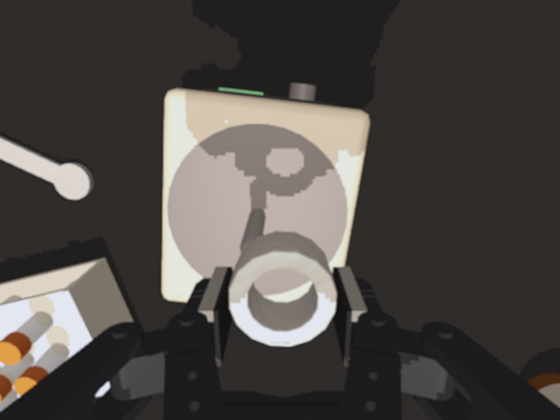

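The wrist view shows the deck circle centred near (257,212), 1.5 px and 3 px from the prediction, so the spindle is at about (545,-259.5).

```bash

python3 -m jog '[[0,-0.0177,0,0,0,0,0.03],[0,0,0,0,0,0,0.03],[0,0,0.02,0,0,0,0.03],[0,0,0.02,0,0,0,0.03],[0,0,0.02,0,0,0,0.03]]'
python3 -m jog '[[0,0,0.015,0,0,0,0.03],[0,0,0.01,0,0,0,0.03],[0,0,0.005,0,0,0,0.03],[0,0,0,0,0,0,0.03]]'
```

```text
time_s: 5.6
eef_pos: [545.1, -256.6, 106.9]
ee_rot: [0.0, -0.0, 1.0, -0.0]
force: [-0.1, -0.2, -0.9]
grip_width: 0.496
grip_force: 41.1
time_s: 6.0
eef_pos: [545.1, -257.0, 77.2]
ee_rot: [-0.0, -0.0, 1.0, 0.0]
force: [-0.0, 0.2, -1.0]
grip_width: 0.499
grip_force: 41.0
```

```bash

python3 -m jog '[[0,-0.002,0.002,0,0,0,0.03],[0,0,0.001,0,0,0,0.03],[0,0,0,0,0,0,0.03]]'
python3 -m jog '[[0,0,0.001,0,0,0,0.03],[0,0,0,0,0,0,0.03]]'
python3 -m jog '[[0,0,0.001,0,0,0,0.03],[0,0,0,0,0,0,0.03]]'
```

```text
time_s: 6.3
eef_pos: [545.2, -259.4, 74.6]
ee_rot: [0.0, -0.0, 1.0, -0.0]
force: [-0.8, -0.2, -0.7]
grip_width: 0.498
grip_force: 41.1
time_s: 6.5
eef_pos: [545.3, -259.3, 73.7]
ee_rot: [0.0, -0.0, 1.0, -0.0]
force: [-0.2, 1.3, 1.7]
grip_width: 0.498
grip_force: 41.2
time_s: 6.7
eef_pos: [545.3, -259.3, 73.6]
ee_rot: [0.0, -0.0, 1.0, -0.0]
force: [-4.7, 1.3, 9.4]
grip_width: 0.497
grip_force: 41.9
```

```bash

python3 -m jog '[[0,0,0,0,0,0,0.06],[0,0,0,0,0,0,0.06],[0,0,0,0,0,0,0.06],[0,0,0,0,0,0,0.06],[0,0,-0.01,0,0,0,0.06]]'
python3 -m jog '[[0,0,-0.03,0,0,0,0.06],[0,0,-0.03,0,0,0,0.06],[0,0,-0.03,0,0,0,0.06],[0.011,0.033,0,0,0,0,0.07],[0.011,0.033,0,0,0,0,0.07]]' |head -2
python3 -m jog '[[0.011,0.033,0,0,0,0,0.07],[0.011,0.033,0,0,0,0,0.07],[0.011,0.033,0,0,0,0,0.07],[0.011,0.033,0,0,0,0,0.07],[0.011,0.033,0,0,0,0,0.07]]' |head -2
python3 -m jog '[[0.011,0.033,0,0,0,0,0.07],[0.011,0.033,0,0,0,0,0.07],[0.011,0.033,0,0,0,0,0.07],[0,0,0,0,0,0,0.07],[0,0,0,0,0,0,0.07]]'
python3 - <<'E'
from h import *
K,d,P=cm=cam("wrist");im=eyes.capture("wrist")[:,:,::-1];cv2.imwrite("pics/w4.png",im)
cv2.imwrite("pics/t4.png",eyes.capture("side")[:,:,::-1])
s=proj(cm,[[434,72.5,6]])[0];print(T()[:3,3],s)
E
```

```text
time_s: 7.2
eef_pos: [544.5, -258.8, 81.4]
ee_rot: [-0.001, -0.0, 1.0, 0.001]
force: [-0.6, -0.7, 0.0]
grip_width: 0.705
grip_force: 0.0
time_s: 7.7
eef_pos: [523.0, -193.0, 173.7]
time_s: 8.2
eef_pos: [467.6, -27.0, 173.1]
time_s: 8.7
eef_pos: [435.3, 70.9, 173.0]
ee_rot: [0.001, -0.001, 1.0, -0.0]
force: [0.0, 0.1, 0.4]
grip_width: 0.819
grip_force: 0.0
[435.53167786  70.02998832 172.65563521] [283.08601013 194.2660146 ]
```

View pics/w4.png

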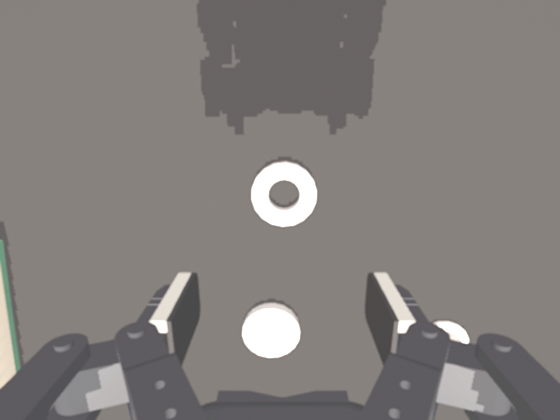

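View pics/t4.png

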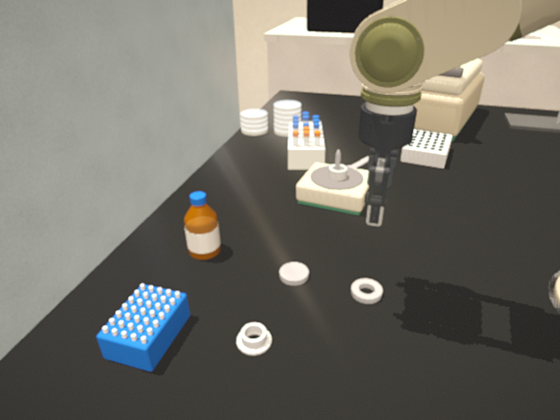

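Side view: the spacer is seated around the spindle at (338,175). Wrist view: the washer is at (284,194), as predicted. Descending on the washer, feeling for the bench.

```bash

python3 -m jog '[[0.0015,0.003,0.03,0,0,0,0.062],[0,0,0.035,0,0,0,0.062],[0,0,0.035,0,0,0,0.062],[0,0,0.03,0,0,0,0.062],[0,0,0.015,0,0,0,0.06]]' | head -2
python3 -m jog '[[0,0,0.006,0,0,0,0.059],[0,0,0,0,0,0,0.059]]'
python3 -m jog '[[0,0,0.002,0,0,0,0.058],[0,0,0,0,0,0,0.058]]'
python3 -m jog '[[0,0,0.002,0,0,0,0.058],[0,0,0,0,0,0,0.058]]'
```

```text
time_s: 9.3
eef_pos: [433.0, 72.8, 25.2]
time_s: 9.5
eef_pos: [433.8, 73.1, 21.1]
ee_rot: [-0.0, 0.0, 1.0, 0.0]
force: [0.6, 0.9, -0.7]
grip_width: 0.694
grip_force: 0.0
time_s: 9.7
eef_pos: [434.1, 73.5, 19.9]
ee_rot: [0.001, 0.0, 1.0, -0.0]
force: [0.2, 0.6, 0.0]
grip_width: 0.674
grip_force: 0.0
time_s: 9.9
eef_pos: [433.7, 73.7, 17.5]
ee_rot: [0.0, -0.0, 1.0, -0.0]
force: [0.2, -0.0, -0.9]
grip_width: 0.675
grip_force: 0.2
```

```bash

python3 -m jog '[[0,0,0.002,0,0,0,0.058],[0,0,0,0,0,0,0.058]]'
python3 -m jog '[[0,0,0,0,0,0,0.04],[0,0,0,0,0,0,0.04],[0,0,0,0,0,0,0.04]]' 50
python3 -m jog '[[0,0,0,0,0,0,0.04],[0,0,-0.01,0,0,0,0.04],[0,0,-0.03,0,0,0,0.04],[0,0,-0.03,0,0,0,0.04],[0,0,-0.03,0,0,0,0.04]]'
python3 -m jog '[[0,0,-0.03,0,0,0,0.04],[0,0,-0.03,0,0,0,0.04],[0,0,0,0,0,0,0.04]]'
python3 - <<'E'
from h import *
im=eyes.capture("wrist");cv2.imwrite("pics/w5.png",im[:,:,::-1])
E
```

```text
time_s: 10.1
eef_pos: [433.6, 73.7, 15.2]
ee_rot: [0.0, -0.0, 1.0, -0.0]
force: [0.2, -0.6, 0.6]
grip_width: 0.68
grip_force: 0.4
time_s: 10.4
eef_pos: [433.7, 73.7, 16.1]
ee_rot: [0.0, -0.0, 1.0, -0.0]
force: [-3.3, -1.4, 13.5]
grip_width: 0.594
grip_force: 49.3
time_s: 10.9
eef_pos: [433.1, 73.9, 116.6]
ee_rot: [-0.0, -0.0, 1.0, 0.0]
force: [0.8, -0.0, -1.8]
grip_width: 0.588
grip_force: 52.6
time_s: 11.2
eef_pos: [434.9, 73.8, 178.8]
ee_rot: [0.003, -0.0, 1.0, -0.0]
force: [0.9, 0.2, -1.5]
grip_width: 0.586
grip_force: 52.6
```

View pics/w5.png

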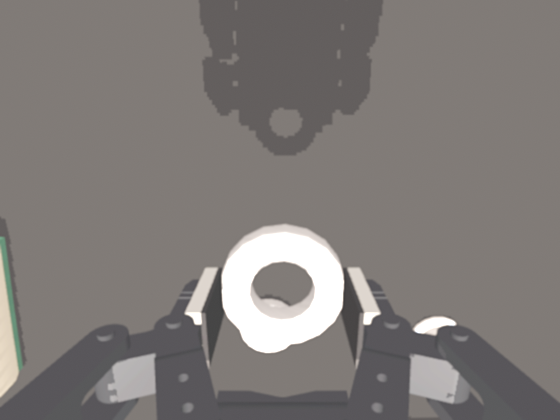

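The washer is held level at (283,285). Carrying it to the spindle.

```bash

python3 -m jog '[[-0.011,-0.033,0,0,0,0,0.04],[-0.011,-0.033,0,0,0,0,0.04],[-0.011,-0.033,0,0,0,0,0.04],[-0.011,-0.033,0,0,0,0,0.04],[-0.011,-0.033,0,0,0,0,0.04]]' |head -2
python3 -m jog '[[-0.011,-0.033,0,0,0,0,0.04],[-0.011,-0.033,0,0,0,0,0.04],[-0.011,-0.033,0,0,0,0,0.04],[-0.011,-0.033,0,0,0,0,0.04],[-0.011,-0.033,0,0,0,0,0.04]]' |head -2
python3 -m jog '[[0,-0.003,0,0,0,0,0.04],[0,0,0,0,0,0,0.04],[0,0,0,0,0,0,0.04]]'
```

```text
time_s: 11.75
eef_pos: [488.2, -92.3, 173.9]
time_s: 12.25
eef_pos: [543.3, -257.2, 173.5]
time_s: 12.55
eef_pos: [543.2, -258.1, 174.4]
ee_rot: [-0.001, -0.0, 1.0, 0.001]
force: [0.8, 0.3, -2.5]
grip_width: 0.59
grip_force: 52.7
```

```bash

python3 -m jog '[[-0.002,-0.001,0.02,0,0,0,0.04],[0,0,0.02,0,0,0,0.04],[0,0,0.02,0,0,0,0.04],[0,0,0.014,0,0,0,0.04],[0,0,0,0,0,0,0.04]]'
python3 -m jog '[[0,0,0.002,0,0,0,0.04],[0,0,0,0,0,0,0.04]]'
python3 -m jog '[[0,0,0.002,0,0,0,0.04],[0,0,0,0,0,0,0.04]]'
```

```text
time_s: 13.05
eef_pos: [544.8, -258.9, 99.5]
ee_rot: [-0.002, -0.001, 1.0, 0.001]
force: [-0.3, 0.1, -1.8]
grip_width: 0.591
grip_force: 52.7
time_s: 13.25
eef_pos: [546.0, -260.3, 100.2]
ee_rot: [0.001, -0.0, 1.0, -0.0]
force: [-0.4, -0.2, -2.1]
grip_width: 0.588
grip_force: 52.7
time_s: 13.45
eef_pos: [545.7, -260.3, 97.6]
ee_rot: [0.0, -0.0, 1.0, -0.0]
force: [-0.2, -0.2, -1.3]
grip_width: 0.585
grip_force: 52.7
```

```bash

python3 -m jog '[[0,0,0.0015,0,0,0,0.04],[0,0,0,0,0,0,0.04]]'|sed -n '2p;4p'
python3 -m jog '[[0,0,0.001,0,0,0,0.04],[0,0,0,0,0,0,0.04]]'|sed -n '2p;4p'
python3 -m jog '[[0,0,0.001,0,0,0,0.04],[0,0,0,0,0,0,0.04]]'|sed -n '2p;4p'
```

```text
eef_pos: [545.6, -260.2, 95.7]
force: [-0.3, -0.2, -1.3]
eef_pos: [545.7, -260.3, 95.4]
force: [-2.9, 0.4, 3.9]
eef_pos: [545.8, -260.3, 95.3]
force: [-5.3, 4.0, 11.1]
```

```bash

python3 -m jog '[[0,0,0,0,0,0,0.07],[0,0,0,0,0,0,0.07],[0,0,0,0,0,0,0.07],[0,0,0,0,0,0,0.07],[0,0,-0.01,0,0,0,0.07]]'|sed -n '2p;4p'
python3 -m jog '[[0,0,-0.03,0,0,0,0.07],[0,0,-0.03,0,0,0,0.07],[0,0,-0.02,0,0,0,0.07],[-0.003,0.035,0,0,0,0,0.07],[-0.003,0.035,0,0,0,0,0.07]]' |head -2
python3 -m jog '[[-0.003,0.035,0,0,0,0,0.07],[-0.003,0.035,0,0,0,0,0.07],[-0.003,0.035,0,0,0,0,0.07],[-0.003,0.035,0,0,0,0,0.07],[-0.003,0.035,0,0,0,0,0.07]]' |head -2
python3 -m jog '[[-0.003,0.035,0,0,0,0,0.07],[-0.003,0.035,0,0,0,0,0.07],[-0.003,0.035,0,0,0,0,0.07],[-0.003,0.035,0,0,0,0,0.07],[-0.003,0.035,0,0,0,0,0.07]]' |head -2
python3 -m jog '[[-0.003,0.035,0,0,0,0,0.07],[-0.003,0.034,0,0,0,0,0.07],[0,0,0,0,0,0,0.07],[0,0,0,0,0,0,0.07]]'
python3 - <<'E'
from h import *
K,d,P=cm=cam("wrist");im=eyes.capture("wrist")[:,:,::-1];cv2.imwrite("pics/w6.png",im);np.save("w6.npy",P)
t=eyes.capture("side")[:,:,::-1];cv2.imwrite("pics/t6.png",t)
print(T()[:3,3],proj(cm,[[590,229,22],[590,229,0]]))
cv2.imwrite("pics/c6.png",np.hstack([cv2.resize(t[130:220,290:380],(400,400)),cv2.resize(im[130:290,200:360],(400,400))]))
E
```

```text
eef_pos: [545.1, -259.8, 102.9]
force: [0.4, -0.9, -0.0]
time_s: 15.05
eef_pos: [551.8, -190.0, 185.1]
time_s: 15.55
eef_pos: [566.6, -13.8, 184.7]
time_s: 16.05
eef_pos: [581.6, 161.3, 184.7]
time_s: 16.45
eef_pos: [587.4, 229.1, 184.2]
ee_rot: [0.0, -0.001, 1.0, -0.0]
force: [0.4, -0.3, -0.2]
grip_width: 0.822
grip_force: 0.0
[587.66576536 227.94641231 184.15623351] [[281.00372039 200.29466101]
 [281.05708776 193.84741618]]
```

View pics/c6.png

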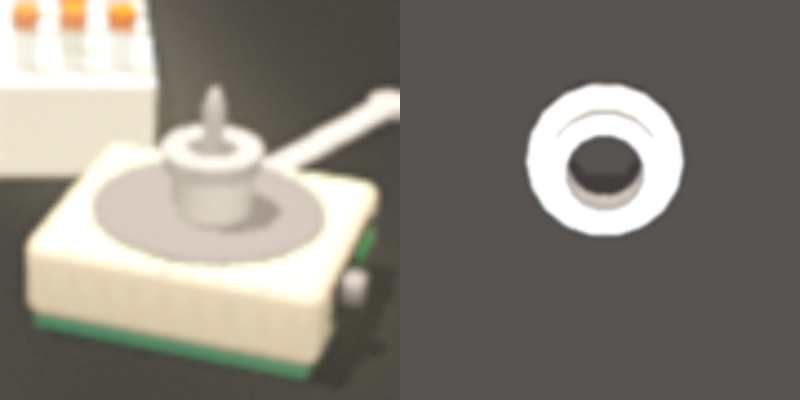

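The side crop shows the washer lying flat on the spacer with the spindle through it. In the wrist view the bushing flange is centred at (282,194), which puts it at about (589.5,230).

```bash

python3 -m jog '[[-0.002,0.002,0.03,0,0,0,0.066],[0,0,0.035,0,0,0,0.066],[0,0,0.035,0,0,0,0.066],[0,0,0.03,0,0,0,0.062],[0,0,0.018,0,0,0,0.06]]' | head -2
python3 -m jog '[[0,0,0.007,0,0,0,0.06],[0,0,0,0,0,0,0.06]]'
```

```text
time_s: 17.05
eef_pos: [588.8, 229.3, 33.6]
time_s: 17.25
eef_pos: [589.6, 230.0, 28.6]
ee_rot: [-0.0, 0.0, 1.0, -0.0]
force: [0.4, 0.4, -0.3]
grip_width: 0.704
grip_force: 0.0
```

```bash

python3 -m jog '[[0,0,0.001,0,0,0,0.03],[0,0,0,0,0,0,0.03],[0,0,0,0,0,0,0.03],[0,0,0,0,0,0,0.03],[0,0,0,0,0,0,0.03]]' 40
python3 -m jog '[[0,0,0,0,0,0,0.03],[0,0,-0.01,0,0,0,0.03],[0,0,-0.03,0,0,0,0.03],[0,0,-0.03,0,0,0,0.03],[0,0,-0.03,0,0,0,0.03]]'
python3 -m jog '[[0,0,-0.03,0,0,0,0.03],[0,0,-0.03,0,0,0,0.03],[0,0,0,0,0,0,0.03]]'
python3 - <<'E'
from h import *
im=eyes.capture("wrist");cv2.imwrite("pics/w7.png",im[:,:,::-1])
E
```

```text
time_s: 17.75
eef_pos: [590.3, 230.7, 29.6]
ee_rot: [0.001, -0.0, 1.0, 0.0]
force: [-1.7, -2.6, 6.2]
grip_width: 0.423
grip_force: 39.5
time_s: 18.25
eef_pos: [589.5, 230.9, 130.1]
ee_rot: [0.001, -0.0, 1.0, 0.0]
force: [0.2, 1.0, -0.8]
grip_width: 0.426
grip_force: 40.1
time_s: 18.55
eef_pos: [591.1, 231.2, 193.6]
ee_rot: [0.005, -0.0, 1.0, 0.001]
force: [0.4, 0.1, -0.6]
grip_width: 0.425
grip_force: 40.1
```

View pics/w7.png

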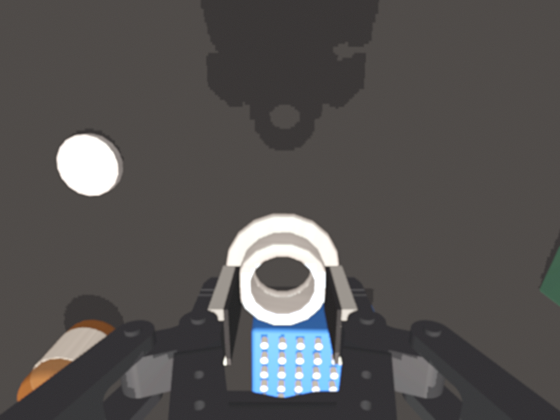

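The bushing is gripped by its barrel, flange down, at (283,275). Carrying it over.

```bash

python3 -m jog '[[0.003,-0.035,0,0,0,0,0.03],[0.003,-0.035,0,0,0,0,0.03],[0.003,-0.035,0,0,0,0,0.03],[0.003,-0.035,0,0,0,0,0.03],[0.003,-0.035,0,0,0,0,0.03]]' |head -2
python3 -m jog '[[0.003,-0.035,0,0,0,0,0.03],[0.003,-0.035,0,0,0,0,0.03],[0.003,-0.035,0,0,0,0,0.03],[0.003,-0.035,0,0,0,0,0.03],[0.003,-0.035,0,0,0,0,0.03]]' |head -2
python3 -m jog '[[0.003,-0.035,0,0,0,0,0.03],[0.003,-0.035,0,0,0,0,0.03],[0.003,-0.035,0,0,0,0,0.03],[0.003,-0.035,0,0,0,0,0.03],[0,0,0,0,0,0,0.03]]' |head -2
python3 -m jog '[[0,0,0,0,0,0,0.03],[0,0,0,0,0,0,0.03]]'
```

```text
time_s: 19.1
eef_pos: [573.8, 54.5, 187.1]
time_s: 19.6
eef_pos: [558.9, -120.4, 187.1]
time_s: 20.1
eef_pos: [546.5, -262.7, 186.7]
time_s: 20.3
eef_pos: [547.6, -258.0, 187.4]
ee_rot: [-0.0, -0.001, 1.0, 0.0]
force: [0.7, 0.4, -0.4]
grip_width: 0.424
grip_force: 40.2
```

```bash

python3 -m jog '[[0.002,-0.0015,0.01,0,0,0,0.03],[0,0,0.018,0,0,0,0.03],[0,0,0.018,0,0,0,0.03],[0,0,0.015,0,0,0,0.03],[0,0,0,0,0,0,0.03]]'|sed -n '2,4p'
python3 -m jog '[[0,0,0.003,0,0,0,0.03],[0,0,0,0,0,0,0.03]]'|sed -n '2p;4p'
python3 -m jog '[[0,0,0.0015,0,0,0,0.03],[0,0,0,0,0,0,0.03]]'|sed -n '2p;4p'
```

```text
eef_pos: [544.7, -259.3, 124.3]
ee_rot: [-0.002, -0.001, 1.0, 0.001]
force: [-0.2, 0.1, -0.1]
eef_pos: [545.8, -260.5, 124.2]
force: [0.6, 0.3, -0.2]
eef_pos: [545.7, -260.7, 122.6]
force: [0.0, 0.5, -1.0]
```

```bash

python3 -m jog '[[0,0,0.0015,0,0,0,0.03],[0,0,0,0,0,0,0.03]]'|sed -n '2p;4p'
python3 -m jog '[[0,0,0.001,0,0,0,0.03],[0,0,0,0,0,0,0.03]]'|sed -n '2p;4p'
python3 -m jog '[[0,0,0.001,0,0,0,0.03],[0,0,0,0,0,0,0.03]]'|sed -n '2p;4p'
```

```text
eef_pos: [545.6, -260.8, 120.8]
force: [-0.8, 0.4, -0.8]
eef_pos: [545.8, -260.8, 120.7]
force: [-2.9, 1.4, 5.9]
eef_pos: [546.0, -260.9, 120.6]
force: [-3.2, 2.3, 11.4]
```

Contact came at the expected height (120.5). Releasing and retreating.

```bash

python3 -m jog '[[0,0,0,0,0,0,0.07],[0,0,0,0,0,0,0.07],[0,0,0,0,0,0,0.07],[0,0,0,0,0,0,0.07],[0,0,-0.01,0,0,0,0.07]]'|sed -n '2p;4p'
python3 -m jog '[[0,0,-0.03,0,0,0,0.07],[0,0,-0.03,0,0,0,0.07],[0,0,-0.03,0,0,0,0.07],[0,0.03,-0.02,0,0,0,0.07],[0,0.03,0,0,0,0,0.07]]' |sed -n '2p;4p'
python3 -m jog '[[0.03,0.03,0,0,0,0,0.07],[0.03,0.03,0,0,0,0,0.07],[0.03,0.03,0,0,0,0,0.07],[0.03,0,0,0,0,0,0.07],[0,0,0,0,0,0,0.07]]'
python3 - <<'E'
from h import *
s=eyes.capture("side")[:,:,::-1];t=eyes.capture("top")[:,:,::-1]
cv2.imwrite("pics/c8.png",np.hstack([cv2.resize(s[130:220,290:380],(400,400)),cv2.resize(t[190:280,345:435],(400,400))]))
E
```

```text
eef_pos: [545.1, -260.3, 127.8]
force: [1.1, 0.4, -0.6]
eef_pos: [546.3, -200.9, 242.6]
force: [0.5, 0.6, -0.3]
time_s: 23.3
eef_pos: [423.6, -109.8, 239.9]
ee_rot: [0.0, -0.0, 1.0, -0.0]
force: [0.2, 0.7, 0.3]
grip_width: 0.823
grip_force: 0.0
```

View pics/c8.png

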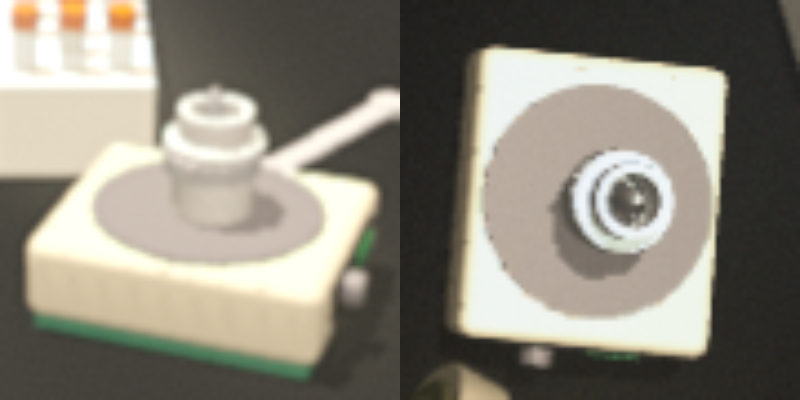

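The side crop shows the stack upright, the bushing flange down on the washer, and the spindle tip showing in the bore at (215,95). The top crop shows the tip inside the bore at (633,198).

```bash
python3 -c "
from rig import finish_job
print(finish_job())"
```

```text
the job is handed in; nothing more can be done
None
```

The spacer, washer and flange-down bushing are stacked flat on the spindle and released, the disc, bottle and tip box were not touched, and I handed the job in at about 23 s (no verdict was returned).

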